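# Click the bench magnifier over the specimen and light it

## Robot

A 6-joint arm with a two-finger parallel gripper is mounted at the origin on the work surface. World frame = base frame: x ahead of the robot, y to its left, z up, the work surface at z = 0. Lengths are in m, angles in rad, forces in N, time in s.
With the tool pointing down it reaches from about 0.375 to 0.9 m from the base axis. Payload 3.1 kg.
Tool frame: the origin (TCP) lies at the very end of the fingers, on their centre line; the grasp point (between the pads) lies robot.grip_point_offset behind it (robot.grip_point_offset is the distance from the TCP to the grasp point, in m); z points along the fingers, y is the direction in which the jaws open and shut (so a half turn about z gives the same grasp; the last joint's range is limited). The gripper opens to 87 mm and grips with 3 to 60 N. Pads are 19 mm wide; open, the fingers measure 117 mm over their backs; the gripper's body (75 mm by 190 mm) begins 51 mm behind the grasp point.
Start: joints at [-1.304, 0.527, 1.433, -0, 1.181, -0.178], TCP at [0.27, -0.564, 0.223] pointing down, gripper open.
Joint ranges: [-3.08, 3.08], [-0.75, 2.2], [0.22, 2.44], [-1.43, 4.57], [0, 2.65], [-2.85, 2.85]. Speed limits (rad/s): [2.79, 2.79, 3.14, 3.14, 3.14, 3.14].

## Interface

Orientations are given as a rotation vector (axis times angle).
In Python, from plant import monitor, optics, workorder, robot gives the robot as it stands. The module is installed in compiled form; this text tells all that it offers.
- The arm moves only by the tool play_rows, never from a script. Its argument "rows" is a list of rows, each a list of 6 numbers: the shift along the tool's x, y, z in m, then the turn, a rotation vector about the tool's x, y, z in degrees. A call has 1 to 8 rows; each row is the pose to reach, as a shift and turn from the pose commanded when the call began, along the tool's axes at that moment; what a row does not reach only later rows make up. A row lasts 1/8 s, in which the tool goes at most 62.5 mm and 10.7 degrees, less where a joint would pass 70% of its speed; a pose out of reach is approached as far as the arm can. A call with a gripper value outside its range is refused whole. "gripper" is the finger opening in m, from 0 to 0.087, set as the call begins (left out, the last holds). The fingers move at their own pace and stop on an object; "newtons" is the grip in N (left out, the last holds). Time passes only in rows, so rows that repeat a pose let the fingers close. It gives the time, the measured TCP pose, the force and the opening at its end, in the units of the state.
- monitor.state(): the state, without advancing time (a new reading comes with each control period).
- optics.capture(name): name is "scene" or "top" or "wrist"; returns a dict with "frame" (420x560x3 uint8, blue, green, red), "fx", "fy", "cx", "cy" (pixels), "position" and "orientation" of the camera in the world. Camera axes: x right, y up, looking along -z (the intrinsics and any distortion apply to the point x, -y, -z); pixel columns grow to the right and rows downward; lengths in m; the calibration is good to about 2 mm. The wrist camera is an equidistant fisheye: a pixel r from the principal point sees the ray r / f radians off the axis. A picture is of the moment at which its call begins. There is no depth.
- workorder.close_job(): hands the job in, once; it reports no verdict.
The state is a dict: "clock": time; "q": joint angles; "qvel": joint speeds; "effort": joint torques, N m; "tcp_pos": TCP position; "tool_rot": TCP orientation; "force": force on the tool from outside, world axes, zero at the start; "wrist_torque": the same for the moment, N m; "grip_width": finger opening in m.
Only numpy, scipy, OpenCV 4.12 (cv2) and the standard library are available. Lean on these libraries where they do the work, as an engineer would, in place of code of your own. Each camera call takes 0.05 s, during which the arm holds its last target. There are 200 camera calls.

## Task

Bring the bench magnifier over the little specimen dish: squeeze its spring button in, slide the sleeve along the bar and let the button pop out through another hole, as often as needed, until the whole dish lies within the lens seen from above. Then push the lamp toggle on the stand's foot all the way over to on. Leave the dish where it is and do not knock over the jar beside it.

Things in the scene. Friction and masses are not known exactly. Their poses are not given: they have to be found in the camera images.
- stand: Bridge stand fixed to the bench. Origin on the bench right below the bar's axis and the spring button; x points away from the side where the lens hangs, y along the bar, z up. Level 23 mm square steel bar along y, axis 180 mm high, between uprights (24 x 20 mm, 216 mm high) at y = -200 and +200 mm. Two foot plates 12 mm high at x -200 to +50, |y| 172 to 258 mm; the lamp switch is on the one at -y.
- sleeve_center (a point): Centre of the sleeve, on the bar's axis: aluminium square tube around the bar, 30 x 30 mm outside, 194 mm long. Its face on the stand's +x side (wall 1.5 mm) has five round 15 mm holes in a row along its middle, 40 mm apart, the middle one at this centre.
- sleeve (a joint): Travel of the sleeve along the bar, m, towards the stand's +y. About 0 at the start, with the button in the middle hole; the other holes come to the button at -0.08, -0.04, +0.04, +0.08, with 1.5 mm of play each way; end stops at -0.085 and +0.085. Unlocked it slides at 2 to 6 N.
- lens_bracket (a point): Middle of the lens arm below the sleeve, 45 mm under its centre: a level bar 12 mm thick and 16 mm wide from here to the lens. A hanger (14 mm along x, 30 mm along y) joins it to the sleeve's underside; fingers beside the sleeve stay clear if their tips are less than 35 mm below the sleeve's axis.
- button (a joint): How far the button is pressed, m: 0 = popped fully out through a hole (sleeve locked), 0.006 = flush with the sleeve's face, 0.0075 = under the wall between holes; at most 0.0095. Spring 2 N at first, 4 N when down. Flush is enough: a pull of 15 to 20 N along the bar on the sleeve then makes the round top dip under the wall. It pops out at the next hole and locks again.
- button_tip (a point): Outermost point of the button, a 12 mm steel pin with a round top, pointing along the stand's +x from the bar at 180 mm height; when out it stands 6 mm proud of the sleeve's face, 21 mm from the bar's axis. It belongs to the bar and does not travel with the sleeve: fingers squeezing it against the sleeve's opposite face press it flush and grip the sleeve too. Each further hole needs a new squeeze at the button.
- lens (a point): Centre of the round clear lens (90 mm clear across, in a white ring 106 mm across and 16 mm high, bottom 127 mm above the bench). It hangs on the sleeve's middle, 120 mm from the bar's axis on the stand's -x side, 135 mm above the bench, and moves with the sleeve.
- dish_center (a point): Centre (half-way up) of the specimen dish, a clear open round dish 40 mm across and 12 mm high with three dark seeds in it, loose on the bench. It stands on the lens's line of travel, to one side or the other of the lens, give or take a few mm.
- jar: Small capped jar 36 mm across and 55 mm high, loose on the bench on the other side of the lens; not the specimen. Origin at the middle of its underside.
- switch (a joint): Angle of the lamp toggle in rad: 0 = off, leaning to the stand's -x; 1.0 = on, all the way over to the stand's +x. It stays where it is left; about 1.5 N at its tip moves it.
- switch_tip (a point): Centre of the 26 mm ball on the toggle, 50 mm from the toggle's axis. The axis is parallel to the stand's y, 34 mm above the bench, at stand x = -125 mm, y = -215 mm; the grey box below it is 70 mm along x, 50 mm along y, its top 37 mm above the bench.

How it is judged:
On the way, in this order (a step that is already met when the one before it is completed fails the run):
1. The button has popped out through a hole with the sleeve at rest and the dish within the lens (value of joint button below 0.002 m and horizontal distance between lens and dish_center below 0.026 m and velocity of joint sleeve between -0.01 and 0.01 m/s), for 0.2 s.
2. The lamp toggle has been pushed over to on (value of joint switch above 0.85 rad), for 0.2 s.
At the end, for the whole second after the job is handed in: The button is popped out (pressed less than 2 mm) with the sleeve at rest, the lens centre within 26 mm of the dish's centre seen from above, the lamp toggle beyond 0.85 rad, and the dish at rest within 15 mm of where it began (all of step 1 and value of joint switch above 0.85 rad and distance of dish_center from where it was at the start of the episode below 0.015 m and linear speed of dish below 0.02 m/s); the robot touches nothing.
It fails at once if The dish was moved more than 15 mm (distance of dish_center from where it was at the start of the episode above 0.015 m).
It fails at once if The jar was knocked over (angle between jar's own z axis and vertical above 0.5 rad).
It also fails if it takes over 48 s, if anything falls off the work surface, if the arm or the gripper's body presses on something with over 40 N, if the wrist force passes 120 N, or if a joint passes its speed limit or range.

## Working session

There is one attempt and no reset: what is moved stays moved. The work goes in short steps, Python scripts to look and compute and a tool call to move; the robot and the scene stay as the last step left them, time stands still between calls to the robot, and variables do not carry over. Pictures are saved under pics/ and viewed, about 8 in all and at most 12, crops included, and the job is handed in when it is done.

Besides the shell and the picture viewer there is one more tool, called after "Request:" by a JSON object that holds its "op" and its "data", one argument or row to a line. play_rows: Moves the arm, as the interface text tells. Its arguments: {"type":"object","properties":{"rows":{"type":"array"},"gripper":{"type":"number"},"newtons":{"type":"number"}},"required":["rows"]}

```bash
mkdir -p pics; python3 - <<'E'
from plant import monitor, optics, robot
import cv2,numpy as np
s=monitor.state();print(s); print(robot.grip_point_offset)
ims=[]
for n in("scene","top"):
    c=optics.capture(n);cv2.imwrite(f"pics/{n}0.png",c["frame"]);print(n,{k:np.round(v,4) for k,v in c.items() if k!="frame"})
E
```

```text
{'clock': 0.0, 'q': array([-1.30351219e+00,  5.28450606e-01,  1.43392265e+00,  1.00275534e-05,
        1.18139588e+00, -1.78504915e-01]), 'qvel': array([-0.00127626, -0.00122499, -0.00089002,  0.00121261,  0.00142089,
       -0.0001381 ]), 'effort': array([ 5.84028803e-04, -4.40039957e+01, -1.76591957e+01,  6.32832572e-02,
        5.82221069e-02, -1.64950793e-04]), 'tcp_pos': array([ 0.26930806, -0.5631778 ,  0.22157473]), 'tool_rot': array([-3.06175534e+00, -6.93973365e-01,  1.37063289e-04]), 'force': array([-0.90884973,  0.11178509, -0.36051561]), 'wrist_torque': array([-0.00929856, -0.02559495, -0.01993615]), 'grip_width': 0.08662515345827347}
0.0187
scene {'fx': np.float64(431.35), 'fy': np.float64(431.35), 'cx': np.float64(277.4912), 'cy': np.float64(215.0616), 'position': array([0.6782, 0.4627, 0.5153]), 'orientation': array([0.1788, 1.3715, 2.614 ])}
top {'fx': np.float64(510.2909), 'fy': np.float64(510.2909), 'cx': np.float64(269.6839), 'cy': np.float64(218.1739), 'position': array([ 0.478 , -0.0661,  0.8241]), 'orientation': array([ 0.0945, -0.0746, -1.5673])}
```

View pics/scene0.png

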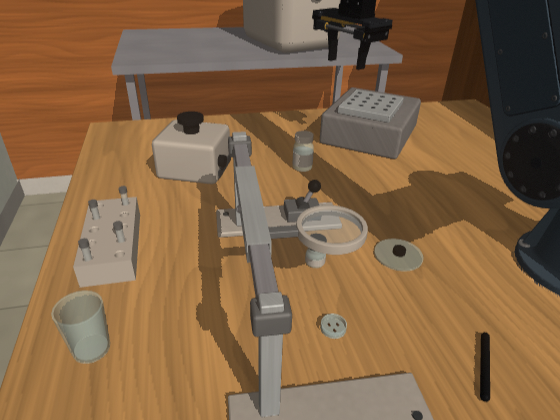

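View pics/top0.png

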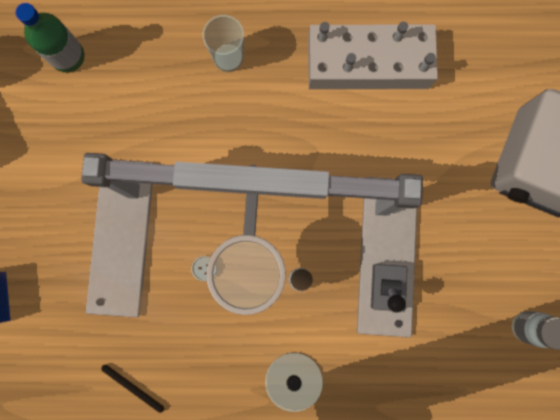

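```bash
cat > h.py <<'E'
import numpy as np,cv2
from scipy.spatial.transform import Rotation as R
from plant import monitor, optics
def ray(c,u,v):
    d=R.from_rotvec(c["orientation"]).apply([(u-c["cx"])/c["fx"],-(v-c["cy"])/c["fy"],-1]); return np.array(c["position"]),d
def pt(c,u,v,z):
    p,d=ray(c,u,v); return p+d*(z-p[2])/d[2]
def px(c,P):
    q=R.from_rotvec(c["orientation"]).inv().apply(np.array(P)-c["position"]);return np.array([c["cx"]-c["fx"]*q[0]/q[2],c["cy"]+c["fy"]*q[1]/q[2]])
E
python3 - <<'E'
from h import *
c=optics.capture("top"); s=optics.capture("scene")
for n,u,v,z in [("capL",95,168,.216),("capR",411,188,.216),("slL",174,176,.195),("slR",329,184,.195),("lens",246,274.5,.143),("dish",204,268.5,.008),("jartop",302,279,.055),("ball",396,303,.075)]:
    print(n,pt(c,u,v,z).round(4))
for n,u,v,z in [("lens",332,229,.143),("dish",333,325,.010),("ball",315,186,.07),("jartop",0,0,.05)]: print("scene",n,pt(s,u,v,z).round(4))
f=cv2.resize(c["frame"][130:350,60:440],None,fx=2.1,fy=2.1,interpolation=cv2.INTER_CUBIC);cv2.imwrite("pics/topc.png",f)
E
```

```text
capL [0.6049 0.1544 0.216 ]
capR [ 0.5804 -0.2282  0.216 ]
slL [0.599  0.0621 0.195 ]
slR [ 0.5889 -0.132   0.195 ]
lens [ 0.4763 -0.0262  0.143 ]
dish [0.4853 0.0488 0.008 ]
jartop [ 0.4696 -0.1049  0.055 ]
ball [ 0.4357 -0.2395  0.075 ]
scene lens [ 0.4822 -0.0145  0.143 ]
scene dish [0.4892 0.0498 0.01  ]
scene ball [ 0.4307 -0.2552  0.07  ]
scene jartop [ 1.7354 -2.895   0.05  ]
```

View pics/topc.png

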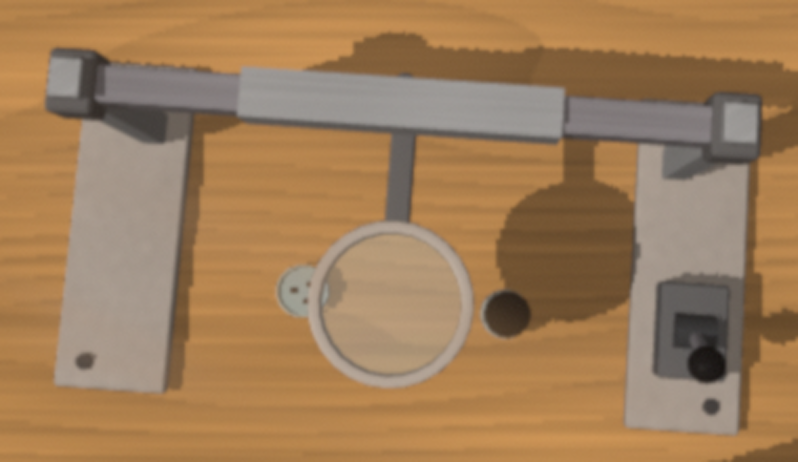

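```bash
cat >> h.py <<'E'
def go(pos,yaw=-3.5):
    "shift (m) and turn (deg) in tool axes to a tool-down pose whose tool y lies at yaw deg"
    s=monitor.state();T=R.from_rotvec(s["tool_rot"]); y=np.radians(yaw);Y=np.array([np.cos(y),np.sin(y),0]);Z=np.array([0,0,-1.]);X=np.cross(Y,Z)
    G=R.from_matrix(np.c_[X,Y,Z]); print("t",round(s["clock"],2),"pos",s["tcp_pos"].round(4),"F",s["force"].round(1),"w",round(s["grip_width"],4),"shift",T.inv().apply(np.array(pos)-s["tcp_pos"]).round(4),"turn",np.degrees((T.inv()*G).as_rotvec()).round(2))
E
python3 -c "
from h import *
go([.40,-.35,.30]);go([.594,-.035,.30])"
```

```text
t 0.2 pos [ 0.2694 -0.5635  0.2219] F [ 0.3 -0.  -0.7] w 0.0868 shift [ 0.2099 -0.1364 -0.0778] turn [-6.000e-02 -5.000e-02 -6.096e+01]
t 0.2 pos [ 0.2694 -0.5635  0.2219] F [ 0.3 -0.  -0.7] w 0.0868 shift [ 0.5208 -0.3369 -0.0775] turn [-6.000e-02 -5.000e-02 -6.096e+01]
```

Request:
{"op": "play_rows", "data": {
  "rows": [
    [0,0,-0.06,0,0,0],
    [0.05,-0.03,-0.078,0,0,-10],
    [0.1,-0.065,-0.078,0,0,-20],
    [0.15,-0.097,-0.078,0,0,-30],
    [0.2,-0.13,-0.078,0,0,-40],
    [0.25,-0.162,-0.078,0,0,-50],
    [0.3,-0.194,-0.078,0,0,-61],
    [0.35,-0.226,-0.078,0,0,-61]
  ],
  "gripper": 0.087,
  "newtons": 40
}}

```text
clock: 1.2
tcp_pos: [0.4886, -0.2073, 0.3006]
tool_rot: [2.286, 2.154, 0.0]
force: [1.3, -0.7, -0.1]
grip_width: 0.0869
```

```bash
python3 -c "
from h import *
go([.594,-.035,.30])"
```

```text
t 1.2 pos [ 0.4886 -0.2073  0.3006] F [ 1.3 -0.7 -0.1] w 0.0869 shift [0.1783 0.095  0.0006] turn [0.01 0.01 0.1 ]
```

Request:
{"op": "play_rows", "data": {
  "rows": [
    [0.05,0.027,0,0,0,0],
    [0.1,0.053,0,0,0,0],
    [0.15,0.08,0,0,0,0],
    [0.178,0.095,0,0,0,0],
    [0.178,0.095,0,0,0,0]
  ]
}}

```text
clock: 1.82
tcp_pos: [0.594, -0.0349, 0.3001]
tool_rot: [-2.283, -2.158, -0.0]
force: [-0.7, -0.2, -0.4]
grip_width: 0.087
```

```bash
python3 - <<'E'
from h import *
go([.594,-.035,.30])
c=optics.capture("wrist");cv2.imwrite("pics/w1.png",c["frame"]);print({k:np.round(v,4) for k,v in c.items() if k!="frame"})
E
```

```text
t 1.82 pos [ 0.594  -0.0349  0.3001] F [-0.7 -0.2 -0.4] w 0.087 shift [-0.0001 -0.      0.0001] turn [-0.02 -0.02  0.27]
{'fx': np.float64(325.1923), 'fy': np.float64(325.1923), 'cx': np.float64(282.1511), 'cy': np.float64(212.9596), 'position': array([0.5974, 0.0423, 0.4622]), 'orientation': array([-0.2802,  0.0079, -0.0553])}
```

View pics/w1.png

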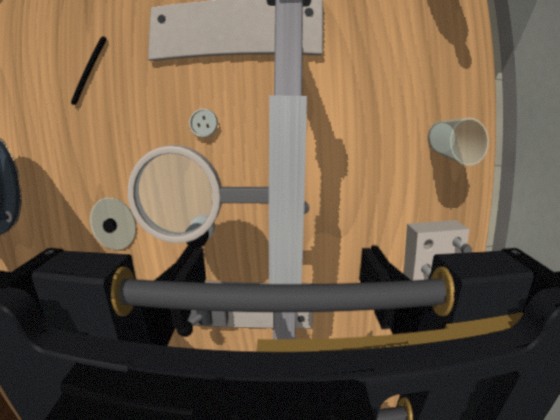

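```bash
cat >> h.py <<'E'
def wpt(c,u,v,z):
    x,y=u-c["cx"],v-c["cy"];r=np.hypot(x,y)+1e-9;a=r/c["fx"]
    d=R.from_rotvec(c["orientation"]).apply([np.sin(a)*x/r,-np.sin(a)*y/r,-np.cos(a)]);p=np.array(c["position"]);return p+d*(z-p[2])/d[2]
E
python3 - <<'E'
from h import *
c=optics.capture("wrist")
for n,u,v,z in [("btn",306,208,.18),("eL",270.5,97,.195),("eR",305,97,.195),("mL",270,190,.195),("mR",306,190,.195),("lens",175,194,.143),("dish",204,123,.008),("arm",244,195,.141)]: print(n,wpt(c,u,v,z).round(4))
g=c["frame"][150:260,150:350];cv2.imwrite("pics/w2.png",cv2.resize(g,None,fx=4,fy=4,interpolation=cv2.INTER_CUBIC))
E
```

```text
btn [ 0.6137 -0.0368  0.18  ]
eL [0.5885 0.0618 0.195 ]
eR [0.6163 0.0604 0.195 ]
mL [ 0.5832 -0.0153  0.195 ]
mR [ 0.6134 -0.017   0.195 ]
lens [ 0.4809 -0.024   0.143 ]
dish [0.4869 0.0478 0.008 ]
arm [ 0.5537 -0.0303  0.141 ]
```

View pics/w2.png

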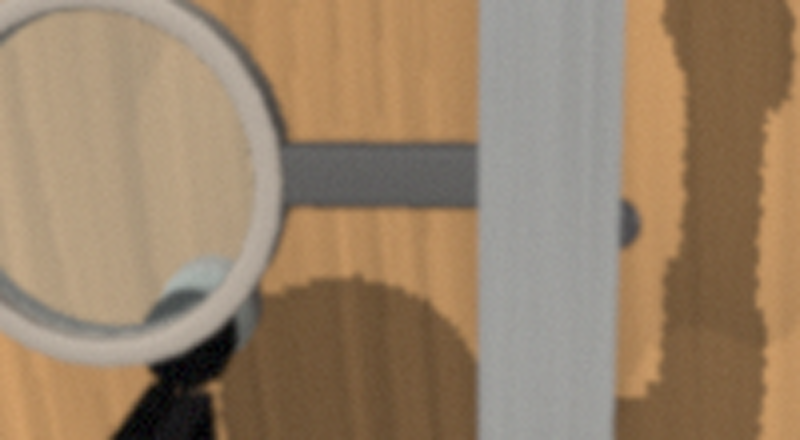

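Request:
{"op": "play_rows", "data": {
  "rows": [
    [0,0.002,0.04,0,0,0],
    [0,0.002,0.08,0,0,0],
    [0,0.002,0.11,0,0,0],
    [0,0.002,0.139,0,0,0],
    [0,0.002,0.139,0,0,0]
  ]
}}

```text
clock: 2.55
tcp_pos: [0.593, -0.0383, 0.1595]
tool_rot: [-2.286, -2.148, 0.006]
force: [-1.0, -0.9, 1.1]
grip_width: 0.0873
```

Request:
{"op": "play_rows", "data": {
  "rows": [
    [0,0,0,0,0,0],
    [0,0,0,0,0,0],
    [0,0,0,0,0,0],
    [0,0,0,0,0,0],
    [0,0,0,0,0,0],
    [0,0,0,0,0,0]
  ],
  "gripper": 0.0,
  "newtons": 40
}}

```text
clock: 3.3
tcp_pos: [0.5969, -0.0373, 0.1619]
tool_rot: [2.286, 2.151, 0.004]
force: [4.2, -0.1, -1.7]
grip_width: 0.0349
```

Request:
{"op": "play_rows", "data": {
  "rows": [
    [0,0,0,0,0,0],
    [0,0,0,0,0,0],
    [0,0,0,0,0,0],
    [0,0,0,0,0,0]
  ]
}}

```text
clock: 3.8
tcp_pos: [0.5971, -0.0373, 0.1618]
tool_rot: [2.286, 2.151, 0.004]
force: [5.8, 1.5, -1.3]
grip_width: 0.0296
```

```bash
python3 - <<'E'
from h import *
go([.596,-.035,.161])
E
```

```text
t 3.8 pos [ 0.5971 -0.0373  0.1618] F [ 5.8  1.5 -1.3] w 0.0296 shift [ 0.0022 -0.0013  0.0008] turn [ 0.22 -0.    0.02]
```

Request:
{"op": "play_rows", "data": {
  "rows": [
    [0.005,0,0,0,0,0],
    [0.01,0,0,0,0,0],
    [0.015,0,0,0,0,0],
    [0.02,0,0,0,0,0],
    [0.025,0,0,0,0,0],
    [0.03,0,0,0,0,0],
    [0.034,0,0,0,0,0],
    [0.034,0,0,0,0,0]
  ]
}}

```text
clock: 4.8
tcp_pos: [0.5993, -0.005, 0.1619]
tool_rot: [2.285, 2.149, 0.002]
force: [5.3, -0.9, -2.3]
grip_width: 0.0295
```

```bash
python3 - <<'E'
from h import *
go([.596,-.035,.161])
c=optics.capture("top");cv2.imwrite("pics/t2.png",c["frame"])
E
```

```text
t 4.8 pos [ 0.5993 -0.005   0.1619] F [ 5.3 -0.9 -2.3] w 0.0295 shift [-0.0302 -0.0015  0.001 ] turn [0.24 0.13 0.  ]
```

View pics/t2.png

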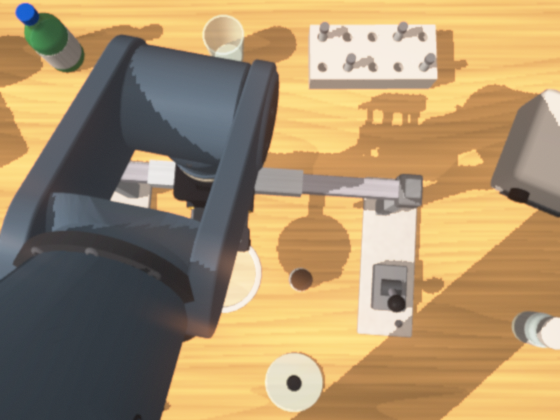

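Request:
{"op": "play_rows", "data": {
  "rows": [
    [0.002,0,0,0,0,0],
    [0.004,0,0,0,0,0],
    [0.006,0,0,0,0,0],
    [0.007,0,0,0,0,0],
    [0.008,0,0,0,0,0],
    [0.009,0,0,0,0,0],
    [0.009,0,0,0,0,0],
    [0.009,0,0,0,0,0]
  ]
}}

```text
clock: 5.85
tcp_pos: [0.6, 0.0041, 0.1619]
tool_rot: [2.284, 2.15, 0.002]
force: [5.6, -2.3, -2.2]
grip_width: 0.0297
```

Request:
{"op": "play_rows", "data": {
  "rows": [
    [0.001,0,0,0,0,0],
    [0.002,0,0,0,0,0],
    [0.003,0,0,0,0,0],
    [0.003,0,0,0,0,0]
  ]
}}

```text
clock: 6.35
tcp_pos: [0.6, 0.0047, 0.1619]
tool_rot: [2.281, 2.149, -0.004]
force: [4.0, -9.6, -2.8]
grip_width: 0.0292
```

Request:
{"op": "play_rows", "data": {
  "rows": [
    [0,0,0,0,0,0],
    [0,0,0,0,0,0],
    [0,0,0,0,0,0],
    [0,0,0,0,0,0],
    [-0.01,0,0,0,0,0],
    [-0.025,0,0,0,0,0],
    [-0.044,0,0,0,0,0],
    [-0.044,0,0,0,0,0]
  ],
  "gripper": 0.075
}}

```text
clock: 7.35
tcp_pos: [0.5956, -0.0374, 0.1616]
tool_rot: [2.29, 2.15, 0.0]
force: [-0.5, -0.6, 0.5]
grip_width: 0.0748
```

```bash
python3 - <<'E'
from h import *
go([.597,-.036,.161])
E
```

```text
t 7.35 pos [ 0.5956 -0.0374  0.1616] F [-0.5 -0.6  0.5] w 0.0748 shift [0.0015 0.0013 0.0006] turn [ 0.02  0.01 -0.13]
```

Squeeze again.

Request:
{"op": "play_rows", "data": {
  "rows": [
    [0.002,0.001,0,0,0,0],
    [0.002,0.001,0,0,0,0],
    [0.002,0.001,0,0,0,0],
    [0.002,0.001,0,0,0,0],
    [0.002,0.001,0,0,0,0],
    [0.002,0.001,0,0,0,0],
    [0.002,0.001,0,0,0,0],
    [0.002,0.001,0,0,0,0]
  ],
  "gripper": 0.0
}}

```text
clock: 8.35
tcp_pos: [0.5974, -0.0331, 0.1617]
tool_rot: [2.287, 2.152, 0.002]
force: [4.0, 1.5, -1.5]
grip_width: 0.0296
```

Request:
{"op": "play_rows", "data": {
  "rows": [
    [0,0,0,0,0,0],
    [0,0,0,0,0,0]
  ]
}}

```text
clock: 8.6
tcp_pos: [0.5974, -0.0331, 0.1617]
tool_rot: [2.287, 2.152, 0.002]
force: [4.5, 2.3, -1.2]
grip_width: 0.0299
```

Request:
{"op": "play_rows", "data": {
  "rows": [
    [0.005,0,0,0,0,0],
    [0.01,0,0,0,0,0],
    [0.015,0,0,0,0,0],
    [0.02,0,0,0,0,0],
    [0.025,0,0,0,0,0],
    [0.03,0,0,0,0,0],
    [0.032,0,0,0,0,0],
    [0.034,0,0,0,0,0]
  ]
}}

```text
clock: 9.6
tcp_pos: [0.5995, -0.0021, 0.1617]
tool_rot: [2.284, 2.15, -0.003]
force: [4.2, -3.2, -2.5]
grip_width: 0.0298
```

Request:
{"op": "play_rows", "data": {
  "rows": [
    [0.001,0,0,0,0,0],
    [0.002,0,0,0,0,0],
    [0.003,0,0,0,0,0],
    [0.004,0,0,0,0,0],
    [0.005,0,0,0,0,0],
    [0.006,0,0,0,0,0],
    [0.007,0,0,0,0,0],
    [0.007,0,0,0,0,0]
  ]
}}

```text
clock: 10.6
tcp_pos: [0.6001, 0.0066, 0.1617]
tool_rot: [2.286, 2.151, 0.0]
force: [5.6, -1.3, -3.2]
grip_width: 0.0293
```

Request:
{"op": "play_rows", "data": {
  "rows": [
    [0.001,0,0,0,0,0],
    [0.002,0,0,0,0,0],
    [0.003,0,0,0,0,0],
    [0.003,0,0,0,0,0]
  ]
}}

```text
clock: 11.1
tcp_pos: [0.6002, 0.0077, 0.1617]
tool_rot: [2.283, 2.15, -0.004]
force: [4.7, -6.2, -2.3]
grip_width: 0.0297
```

Request:
{"op": "play_rows", "data": {
  "rows": [
    [0,0,0,0,0,0],
    [0,0,0,0,0,0],
    [0,0,0,0,0,0],
    [0,0,0,0,0,0],
    [0,0,-0.03,0,0,0],
    [0,0,-0.08,0,0,0],
    [0,0,-0.13,0,0,0],
    [0,0,-0.13,0,0,0]
  ],
  "gripper": 0.08
}}

```text
clock: 12.1
tcp_pos: [0.6019, 0.0105, 0.2965]
tool_rot: [2.281, 2.148, 0.01]
force: [-0.1, 1.2, -0.3]
grip_width: 0.0794
```

```bash
python3 - <<'E'
from h import *
print(monitor.state()["q"].round(2))
go([.393,-.238,.29],-93.5);go([.393,-.238,.29],86.5)
E
```

```text
[-0.17  0.42  1.41  0.    1.3  -0.11]
t 12.1 pos [0.6019 0.0105 0.2965] F [-0.1  1.2 -0.3] w 0.0794 shift [-0.2605 -0.1937  0.0048] turn [ 0.5  -0.41 90.07]
t 12.1 pos [0.6019 0.0105 0.2965] F [-0.1  1.2 -0.3] w 0.0794 shift [-0.2605 -0.1937  0.0048] turn [  0.41   0.5  -89.93]
```

Request:
{"op": "play_rows", "data": {
  "rows": [
    [-0.03,-0.022,0,0,0,10],
    [-0.065,-0.048,0,0,0,20],
    [-0.1,-0.074,0,0,0,30],
    [-0.14,-0.104,0,0,0,40],
    [-0.175,-0.13,0,0,0,50],
    [-0.21,-0.156,0,0,0,60],
    [-0.24,-0.178,0,0,0,70],
    [-0.26,-0.193,0,0,0,80]
  ],
  "gripper": 0.0
}}

```text
clock: 13.1
tcp_pos: [0.3891, -0.2376, 0.2904]
tool_rot: [-3.135, -0.168, 0.003]
force: [-0.4, 0.7, -0.8]
grip_width: 0.008
```

Request:
{"op": "play_rows", "data": {
  "rows": [
    [0,0,0,0,0,10],
    [0,0,0,0,0,10],
    [0,0,0,0,0,10]
  ]
}}

```text
clock: 13.48
tcp_pos: [0.3907, -0.2366, 0.2909]
tool_rot: [-3.139, 0.09, 0.002]
force: [0.2, 0.1, -0.3]
grip_width: 0.0004
```

```bash
python3 - <<'E'
from h import *
go([.395,-.238,.060],-93.5)
c=optics.capture("top");cv2.imwrite("pics/t3.png",c["frame"])
E
```

```text
t 13.47 pos [ 0.3907 -0.2366  0.2909] F [ 0.2  0.1 -0.3] w 0.0004 shift [0.0046 0.0014 0.2309] turn [-0.06  0.07  0.22]
```

View pics/t3.png

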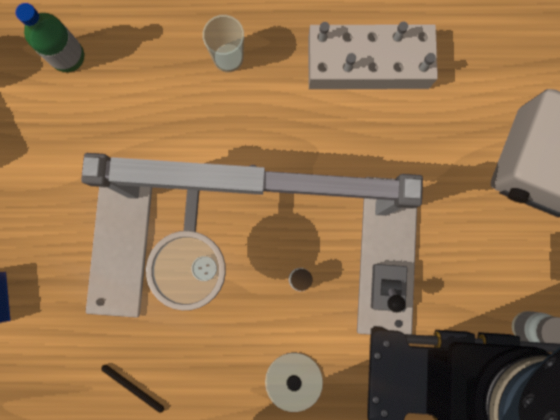

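Request:
{"op": "play_rows", "data": {
  "rows": [
    [0.002,0.001,0.05,0,0,0],
    [0.002,0.001,0.1,0,0,0],
    [0.002,0.001,0.15,0,0,0],
    [0.002,0.001,0.19,0,0,0],
    [0.002,0.001,0.215,0,0,0],
    [0.002,0.001,0.231,0,0,0],
    [0.002,0.001,0.231,0,0,0]
  ]
}}

```text
clock: 14.4
tcp_pos: [0.3926, -0.2376, 0.0595]
tool_rot: [-3.138, 0.092, 0.003]
force: [-0.5, -0.1, 0.4]
grip_width: 0.0006
```

```bash
python3 - <<'E'
from h import *
go([.458,-.242,.060],-93.5)
c=optics.capture("top")
l=pt(c,186,270,.143);d=pt(c,205,268.5,.008);print(l,d,l-d)
E
```

```text
t 14.4 pos [ 0.3926 -0.2376  0.0595] F [-0.5 -0.1  0.4] w 0.0006 shift [ 0.0656  0.0006 -0.0007] turn [-0.11  0.13  0.15]
[0.48207379 0.05378972 0.143     ] [0.48533801 0.04725226 0.008     ] [-0.00326421  0.00653746  0.135     ]
```

Request:
{"op": "play_rows", "data": {
  "rows": [
    [0.012,0,0,0,0,0],
    [0.022,0,0,0,0,0],
    [0.032,0,0,0,0,0],
    [0.042,0,0,0,0,0],
    [0.052,0,0,0,0,0],
    [0.06,0,0,0,0,0],
    [0.066,0,0,0,0,0],
    [0.066,0,0,0,0,0]
  ]
}}

```text
clock: 15.45
tcp_pos: [0.4579, -0.2421, 0.0602]
tool_rot: [-3.139, 0.093, 0.004]
force: [-4.6, -0.5, 1.2]
grip_width: 0.0005
```

Request:
{"op": "play_rows", "data": {
  "rows": [
    [0.001,0,0,0,0,0],
    [0.002,0,0,0,0,0],
    [0.003,0,0,0,0,0],
    [0.004,0,0,0,0,0]
  ]
}}

```text
clock: 15.95
tcp_pos: [0.4586, -0.2418, 0.06]
tool_rot: [-3.138, 0.091, 0.014]
force: [-12.6, -3.8, 2.1]
grip_width: 0.0005
```

Against the end stop (12.6 N, the arm no longer advances). Back off, lift and check.

Request:
{"op": "play_rows", "data": {
  "rows": [
    [-0.015,0,0,0,0,0],
    [-0.04,0,0,0,0,0],
    [-0.07,0,0,0,0,0],
    [-0.07,0,-0.05,0,0,0],
    [-0.07,0,-0.1,0,0,0],
    [-0.07,0,-0.15,0,0,0],
    [-0.07,0,-0.2,0,0,0],
    [-0.07,0,-0.2,0,0,0]
  ]
}}

```text
clock: 16.95
tcp_pos: [0.3958, -0.2409, 0.2649]
tool_rot: [3.132, -0.095, 0.016]
force: [0.7, -0.6, 0.2]
grip_width: 0.0006
```

```bash
python3 - <<'E'
from h import *
go([.39,-.24,.26],-93.5)
c=optics.capture("top");s=optics.capture("scene")
b=(255-c["frame"][255:325,372:415].max(2));m=(b>225).astype(np.uint8)
n,_,st,ce=cv2.connectedComponentsWithStats(m);i=1+st[1:,4].argmax();u,v=ce[i]+[372,255];print("dark",u,v,st[i,4],pt(c,u,v,.078),"expect on:",px(c,[.482,-.243,.078]))
a=cv2.resize(c["frame"][140:340,130:430],(600,400));e=cv2.resize(s["frame"][100:350,190:400],(336,400));cv2.imwrite("pics/end.png",cv2.resize(np.hstack([a,e]),None,fx=.85,fy=.85))
E
```

```text
t 16.95 pos [ 0.3958 -0.2409  0.2649] F [ 0.7 -0.6  0.2] w 0.0006 shift [-0.0059 -0.0006  0.0048] turn [ 0.47 -0.61  0.03]
dark 404.0 271.0 1 [ 0.48178995 -0.25151667  0.078     ] expect on: [398.10359039 270.83990716]
```

View pics/end.png

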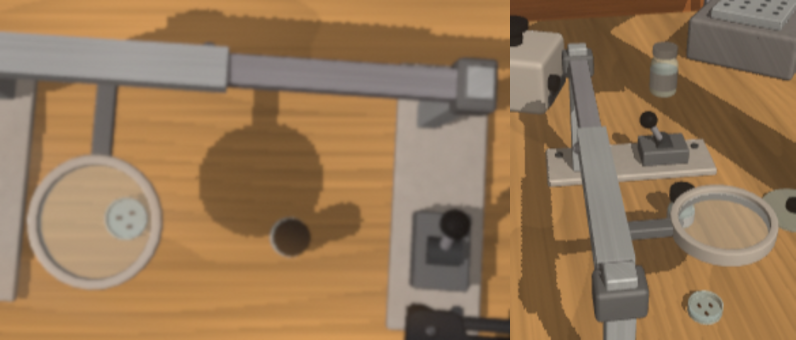

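```bash
python3 - <<'E'
from h import *
c=optics.capture("top")
print(px(c,[.6165,-.0355,.18]),pt(c,264.5,180,.195))
cv2.imwrite("pics/btn.png",cv2.resize(c["frame"][145:205,220:300],(800,600),interpolation=cv2.INTER_CUBIC))
E
```

```text
[252.39396512 164.82009211] [ 0.59396102 -0.05147819  0.195     ]
```

View pics/btn.png

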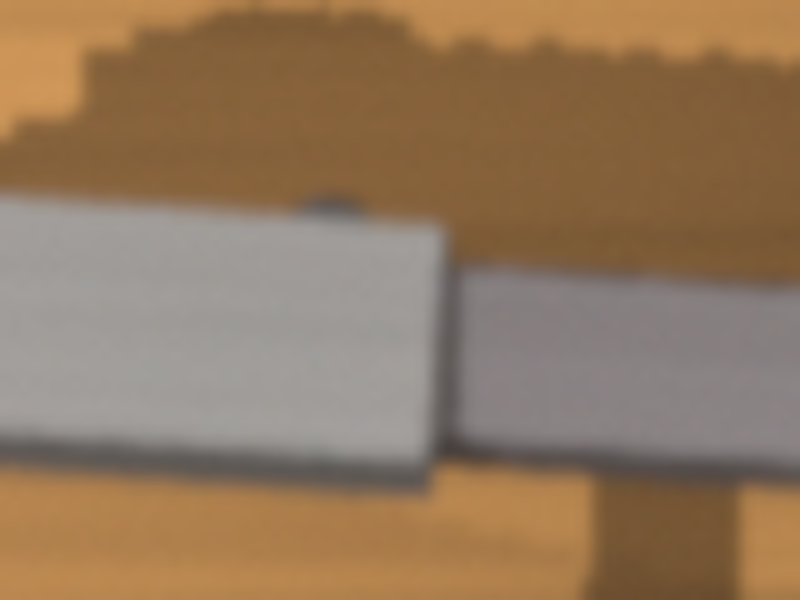

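The button tip shows beyond the sleeve's +x face at crop (333,207), so it has popped out. The sleeve end has moved 80.5 mm.

```bash
python3 -c "
from plant import workorder
print(workorder.close_job())"
```

```text
the job is handed in; nothing more can be done
None
```

I moved the magnifier over the dish, pushed the lamp toggle over to on, and handed the job in at about 17 s of the 48 s allowed. The hand-in reports no verdict, so these are my own last checks:

- **Sleeve and button:** It took two squeezes at the button, with a 40 mm pull each, and each pull ended against a firm stop. The sleeve's end moved 80.5 mm in the top view. The button tip shows outside the sleeve's face there.
- **Lens over dish:** The lens centre is about 7 mm from the dish centre seen from above, where the limit is 26 mm.
- **Dish and jar:** The dish measured within about 2 mm of its starting spot, which is about the cameras' accuracy. The jar is still standing.
- **Toggle:** I pushed it until it stopped at about 12 N. The ball sits within about 1 pixel of where it should be for on.
- **Robot:** The arm is clear of everything.

One check gave nothing: my automatic search for the dark toggle ball found only a stray pixel, so I read the ball's position from the picture instead. At the start, the two cameras disagreed by about 12 mm on the lens position and about 16 mm on the toggle ball. I went by the top and wrist views, which agreed to about 5 mm on the lens and dish.

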